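# Put the check weights back in their graded block

## Robot

A 7-joint arm with a two-finger parallel gripper is mounted at the origin on a cart in front of the work surface, level with it; the furniture and walls round the work are solid. World frame = base frame: x ahead of the robot, y to its left, z up, the work surface at z = 0. Lengths are in m, angles in rad, forces in N, time in s.
With the tool pointing down it reaches from about 0.35 to 0.9 m from the base axis. Payload 19.9 kg.
Tool frame: the origin (TCP) lies midway between the tips of the shut fingers; the grasp point (between the pads) lies 19 mm behind it; z points along the fingers, y is the direction in which the jaws open and shut (so a half turn about z gives the same grasp; the last joint's range is limited). The gripper opens to 94 mm and grips with 3 to 60 N. Pads are 16 mm wide; open, the fingers measure 119 mm over their backs; the gripper's body (75 mm by 177 mm) begins 78 mm behind the grasp point.
Start: joints at [-1.3, 0.417, -0.01, 1.614, 0.005, 1.111, -0.053], TCP at [0.192, 0.595, 0.205] pointing down, gripper open.
Joint ranges: [-2.81, 2.81], [-0.39, 2.02], [-1.27, 1.25], [0.06, 2.57], [-1.19, 4.33], [0.19, 2], [-2.82, 2.82]. Speed limits (rad/s): [1.89, 1.89, 2.39, 2.39, 3.01, 3.01, 3.01].

## Interface

Orientations are given as a unit quaternion [x, y, z, w].
In Python, from workcell import arm gives the robot as it stands. The module is installed in compiled form; this text tells all that it offers.
- The arm moves only by the tool carry_out, never from a script. Its argument "moves" is a list of rows, each a list of 6 numbers: the shift along the tool's x, y, z each as a share of 0.03 m, from -1 to 1, then the turn, a rotation vector about the tool's x, y, z each as a share of 4 degrees, from -1 to 1. In form: [[tx, ty, tz, rx, ry, rz], ...]. A call has 1 to 5 rows; each row shifts and turns the commanded pose from where the row before left it, along the tool's axes as they then stand; what a row does not reach is not made up. A row lasts 1/10 s, in which the tool goes at most 50 mm and 8.59 degrees, less where a joint would pass 70% of its speed; a pose out of reach is approached as far as the arm can. A call with a number of a shift or a turn outside -1 to 1 is refused whole. A call with a gripper value outside its range is refused whole. "gripper" is the finger opening in mm, from 0 to 94, set as the call begins (left out, the last holds). The fingers move at their own pace and stop on an object; the grip force is fixed at half the most. Time passes only in rows, so rows that do not move let the fingers close. It gives the time, the measured TCP pose, the force and the opening at its end, in the units of the state.
- arm.observe(): the state, without advancing time (a new reading comes with each control period).
- arm.get_image(name): name is "scene" or "top" or "wrist"; returns (picture, depth): 480x640x3 uint8, red, green, blue; 480x640 float32, m along the optical axis (not along the pixel's ray), 0 where there is no reading.
- arm.camera_model(name): a dict with "K" (3x3 intrinsics, pixels), "camera_from_world" (4x4, takes a point from world to camera coordinates); the wrist camera has in their place "T_tool_cam" (4x4, takes a point from camera to tool coordinates, whose origin is the TCP and whose axes are the flange's). Camera axes: x right, y down, z forward; pixel columns grow to the right and rows downward; lengths in m; the calibration is good to about 2 mm. A picture is of the moment at which its call begins: read the wrist's pose just before it. camera_model takes no time and is no camera call.
- arm.job_done(): hands the job in, once; it reports no verdict.
The state is a dict: "time": time; "joints": joint angles; "qd": joint speeds; "joint_efforts": joint torques, N m; "eef_pos": TCP position; "orientation": TCP orientation; "ft_force": force on the tool from outside, world axes, zero at the start; "moment": the same for the moment, N m; "opening": opening from 0.0 (shut) to 1.0 (fully open).
Only numpy, scipy, OpenCV 4.12 (cv2) and the standard library are available. Lean on these libraries where they do the work, as an engineer would, in place of code of your own. Each camera call takes 0.05 s, during which the arm holds its last target. There are 200 camera calls.

## Task

The bench scale has been checked: put the four steel weights back in the black block in order of size, each standing upright and fully down in the pocket cut for it, from the smallest weight in the smallest pocket to the largest in the largest. One of them was put back in the wrong pocket, where it is in the way of the weight that belongs there. Do not knock any weight over, and leave the mug and the roll of tape where they are.

Things in the scene. Friction and masses are not known exactly. Their poses are not given: they have to be found in the camera images.
- weight_smallest: Smallest of four grey steel weights: upright round body 18 mm across and 16 mm high (foot bevelled 2.5 mm in over the lowest 5 mm); above it on a thin neck a round knob 11 mm across whose flat top is 36 mm above the underside (knob 12 mm high). About 40 g. Origin: centre of the underside; z up. It starts on the desk.
- weight_second: Second smallest of four grey steel weights: upright round body 30 mm across and 20 mm high (foot bevelled 2.5 mm in over the lowest 5 mm); above it on a thin neck a round knob 14 mm across whose flat top is 40 mm above the underside (knob 12 mm high). About 120 g. Origin: centre of the underside; z up. It starts in the wrong pocket, the largest.
- weight_third: Third (second largest) of four grey steel weights: upright round body 42 mm across and 24 mm high (foot bevelled 2.5 mm in over the lowest 5 mm); above it on a thin neck a round knob 17 mm across whose flat top is 44 mm above the underside (knob 12 mm high). About 280 g. Origin: centre of the underside; z up. It starts on the desk.
- weight_largest: Largest of four grey steel weights: upright round body 54 mm across and 29 mm high (foot bevelled 2.5 mm in over the lowest 5 mm); above it on a thin neck a round knob 20 mm across whose flat top is 49 mm above the underside (knob 12 mm high). About 550 g. Origin: centre of the underside; z up. It starts on the desk.
- pocket_smallest: Smallest of the four blue-floored round pockets in the black block: 29.5 mm across, 8 mm deep, 2 mm chamfer at the mouth; it takes the 18 mm weight. Origin: centre of its floor, 12 mm above the desk; z up, y along the row towards the largest pocket. The block is fixed, 86 x 231 mm and 20 mm high, at any angle.
- pocket_second: Second smallest of the four blue-floored round pockets in the black block: 41.5 mm across, 8 mm deep, 2 mm chamfer at the mouth; it takes the 30 mm weight. Origin: centre of its floor, 12 mm above the desk; z up, y along the row towards the largest pocket. It lies 42.5 mm along the row from the smallest.
- pocket_third: Third (second largest) of the four blue-floored round pockets in the black block: 53.5 mm across, 8 mm deep, 2 mm chamfer at the mouth; it takes the 42 mm weight. Origin: centre of its floor, 12 mm above the desk; z up, y along the row towards the largest pocket. It lies 54.5 mm along the row from the second smallest.
- pocket_largest: Largest of the four blue-floored round pockets in the black block: 65.5 mm across, 8 mm deep, 2 mm chamfer at the mouth; it takes the 54 mm weight. Origin: centre of its floor, 12 mm above the desk; z up, y along the row towards the largest pocket. It lies 66.5 mm along the row from the third. The second smallest weight stands in it at the start.
- mug: Blue mug with a handle, 69 x 99 x 92 mm, standing to the right of the block; a bystander. Origin: centre of the underside.
- tape_roll: Roll of black tape lying flat, 66 mm across, 19 mm high, to the right of the block; a bystander. Origin: centre of the underside.

How it is judged:
By the outcome, as a careful person would: the job done as asked, in the order asked, and still so for the second after the job is handed in, with the robot touching nothing.
It also fails if it takes over 104 s, if anything falls off the work surface, if the arm or the gripper's body presses on something with over 40 N, if the wrist force passes 120 N, or if a joint passes its speed limit or range.

## Working session

There is one attempt and no reset: what is moved stays moved. The work goes in short steps, Python scripts to look and compute and a tool call to move; the robot and the scene stay as the last step left them, time stands still between calls to the robot, and variables do not carry over. Pictures are saved under pics/ and viewed, about 12 in all and at most 16, crops included, and the job is handed in when it is done.

Besides the shell and the picture viewer there is one more tool, called after "Request:" as name([rows], argument=value, ...), one row to a line, values as JSON. carry_out: Moves the arm, as the interface text tells. Its arguments: {"type":"object","properties":{"moves":{"type":"array"},"gripper":{"type":"number"}},"required":["moves"]}

```bash
mkdir -p pics
cat > h.py <<'E'
import numpy as np, cv2
from workcell import arm
from scipy.spatial.transform import Rotation as R
def save(n,img): cv2.imwrite('pics/'+n+'.png',img[:,:,::-1])
def cam(name,s=None):
    m=arm.camera_model(name);K=np.array(m['K'])
    if name=='wrist':
        s=s or arm.observe();T=np.eye(4);T[:3,:3]=R.from_quat(s['orientation']).as_matrix();T[:3,3]=s['eef_pos']
        W=T@np.array(m['T_tool_cam'])
    else: W=np.linalg.inv(np.array(m['camera_from_world']))
    return K,W
def ray(name,u,v,z,s=None):
    K,W=cam(name,s);d=W[:3,:3]@np.linalg.inv(K)@[u,v,1];o=W[:3,3]
    return o+d*(z-o[2])/d[2]
def cloud(name,dep,s=None):
    K,W=cam(name,s);v,u=np.mgrid[:480,:640]
    p=np.stack([(u-K[0,2])/K[0,0]*dep,(v-K[1,2])/K[1,1]*dep,dep],-1)
    return p@W[:3,:3].T+W[:3,3]
E
python3 - <<'E'
from h import *
for n in('top','wrist','scene'):
    i,d=arm.get_image(n);save(n+'0',i);np.savez(n+'0',i=i,d=d)
    K,W=cam(n);print(n,K[0,0],W.round(3).tolist())
s=arm.observe();print(s)
E
```

```text
top 511.52425541045517 [[-0.031, -0.984, 0.178, 0.319], [-1.0, 0.031, -0.003, -0.049], [-0.002, -0.178, -0.984, 1.303], [0.0, 0.0, 0.0, 1.0]]
wrist 336.6969035334146 [[0.307, 0.922, 0.237, 0.123], [0.952, -0.297, -0.078, 0.618], [-0.001, 0.25, -0.968, 0.384], [0.0, 0.0, 0.0, 1.0]]
scene 553.1613752815398 [[0.836, -0.285, 0.469, 0.033], [-0.549, -0.457, 0.7, -0.869], [0.015, -0.843, -0.538, 0.638], [0.0, 0.0, 0.0, 1.0]]
{'time': 0.15, 'joints': array([-1.30048815,  0.4178206 , -0.01032062,  1.61402838,  0.00470005,
        1.11072303, -0.05299407]), 'qd': array([-1.73550467e-03, -4.88114538e-04,  4.40606823e-05, -3.84995518e-03,
       -4.51065259e-04, -1.51655679e-03,  1.89685296e-03]), 'joint_efforts': array([ 8.83451612e-04, -8.51535058e+01,  6.39342517e-01, -4.26123548e+01,
       -4.87020880e-02,  1.72613875e-02,  1.49241587e-04]), 'eef_pos': array([0.1916453 , 0.59458106, 0.20498222]), 'orientation': array([ 1.55258605e-01,  9.87873746e-01, -4.76210802e-04, -3.83084238e-05]), 'ft_force': array([ 0.05057953, -0.94379683, -0.40269688]), 'moment': array([ 0.0435604 , -0.06415997,  0.00160728]), 'opening': 0.9989635389905256}
```

View pics/top0.png

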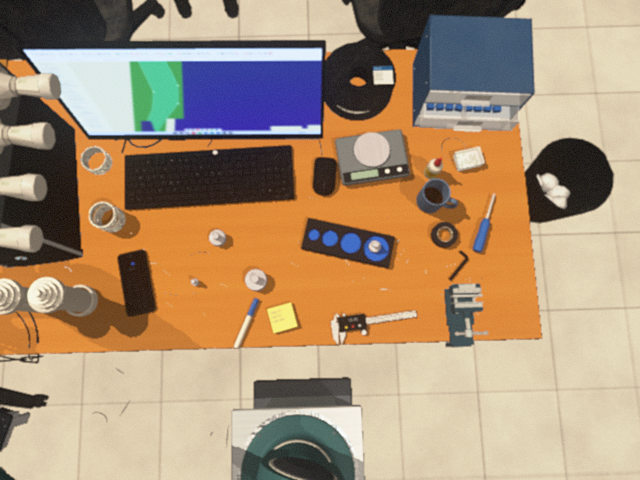

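The top view shows the block with pockets from (314,234) to (376,246), with a weight in the largest. The loose weights are near (218,238), (195,282) and (256,280), the mug is at (434,195) and the tape at (445,235).

Run:
```python
from h import *
f=np.load('top0.npz');i,d=f['i'],f['d']
hsv=cv2.cvtColor(i,cv2.COLOR_RGB2HSV)
m=cv2.inRange(hsv,(100,120,90),(130,255,255));m[:215]=0;m[275:]=0;m[:,:300]=0;m[:,395:]=0
n,_,st,c=cv2.connectedComponentsWithStats(m)
for k in range(1,n): print('blue',st[k],c[k].round(1),ray('top',*c[k],.012).round(4))
P=cloud('top',d)
for nm,(u,v) in dict(a=(218,238),b=(195,282),c=(256,280),in4=(376,246)).items():
    print(nm,ray('top',u,v,.02).round(3)); q=P[v-14:v+15,u-14:u+15].reshape(-1,3);q=q[(q[:,2]>.008)]
    print(len(q),q.mean(0).round(3),q[:,2].max().round(3),np.ptp(q,0).round(3))
save('crop1',cv2.resize(i[185:305,175:475],None,fx=2.6,fy=2.6,interpolation=cv2.INTER_CUBIC))
```

```text
blue [308 229  12  11  99] [313.4 234.3] [ 0.5807 -0.056   0.012 ]
blue [322 230  16  16 200] [329.6 237.8] [ 0.5702 -0.0972  0.012 ]
blue [340 233  21  20 334] [350.3 242.5] [ 0.5563 -0.1501  0.012 ]
blue [364 236  25  25 355] [376.5 249. ] [ 0.5373 -0.2163  0.012 ]
a [0.577 0.188 0.02 ]
231 [0.575 0.189 0.033] 1.303 [0.279 0.26  1.295]
b [0.466 0.246 0.02 ]
50 [0.447 0.212 0.177] 1.303 [0.156 0.33  1.295]
c [0.466 0.092 0.02 ]
380 [0.464 0.092 0.042] 1.303 [0.175 0.168 1.295]
in4 [ 0.544 -0.214  0.02 ]
792 [ 0.542 -0.212  0.026] 1.303 [0.263 0.202 1.295]
```

View pics/wrist0.png

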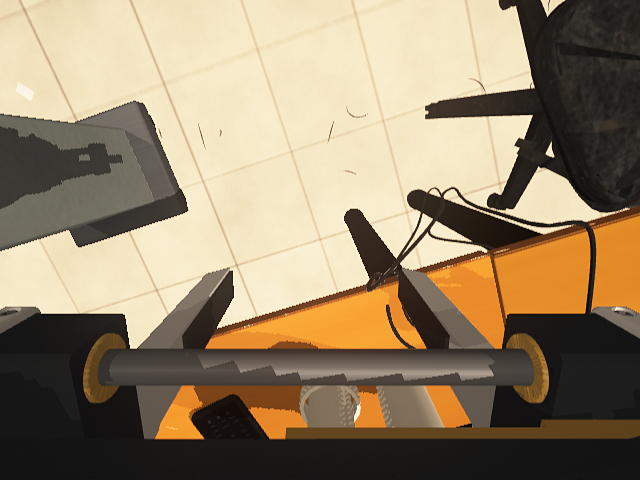

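View pics/crop1.png

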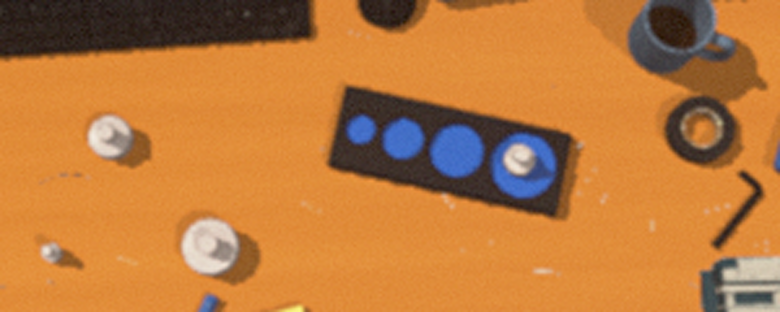

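The wrist view shows the open fingers with the TCP at about (320,285), floor beyond the desk edge and nothing below the tool. The crop confirms the third weight at left-top, the largest at centre and the smallest at left-bottom; the second stands in the largest pocket.

Run:
```python
from h import *
f=np.load('top0.npz');P=cloud('top',f['d']).reshape(-1,3)
P=P[(f['d'].reshape(-1)>0)]
K,W=cam('top');M=np.linalg.inv(W)
for p in [(0,0,0),(.192,.595,.205)]:
    c=M[:3,:3]@p+M[:3,3];print(p,(K@c/c[2])[:2].round())
g=np.full((13,15),-1.)
for x,y,z in P:
    a,b=int((x+.1)/.08),int((y+.4)/.08)
    if 0<=a<13 and 0<=b<15: g[a,b]=max(g[a,b],z)
print('cols y from -.4 step .08'); 
for a in range(13): print(round(-.1+.08*a,2),g[a].round(2))
```

```text
(0, 0, 0) [298. 473.]
(0.192, 0.595, 0.205) [  4. 410.]
cols y from -.4 step .08
-0.1 [-0.7  -0.7  -0.71 -1.   -1.   -1.   -1.   -1.   -0.7  -0.7  -0.7  -0.7
 -0.7  -0.71 -0.7 ]
-0.02 [-0.7  -0.7  -0.71  0.29  0.25  0.02  0.02 -0.   -0.71 -0.7  -0.7  -0.71
 -0.7  -0.7  -0.7 ]
0.06 [-0.7  -0.71 -0.6   0.28  0.37  0.37  0.02 -0.   -0.7  -0.7  -0.71  0.34
 -0.7  -0.7  -0.7 ]
0.14 [-0.7  -0.71 -0.61  0.01  0.01  0.01  0.01 -0.61  0.67  0.67 -0.7   0.35
 -0.7  -0.71 -0.71]
0.22 [ 0.02  0.    0.    0.    0.   -0.    0.01  0.    0.   -0.    0.   -0.7
  0.04  0.03 -0.05]
0.3 [0.12 0.02 0.02 0.02 0.02 0.02 0.02 0.01 0.01 0.01 0.01 0.01 0.01 0.02
 0.01]
0.38 [0.1  0.01 0.01 0.01 0.01 0.04 0.05 0.01 0.02 0.02 0.02 0.22 0.21 0.07
 0.01]
0.46 [0.03 0.03 0.06 0.03 0.02 0.03 0.06 0.01 0.04 0.02 0.5  0.41 0.24 0.18
 0.04]
0.54 [ 0.03  0.03  0.06  0.03  0.03  0.01  0.01  0.05  0.01  0.51  0.51  0.42
 -1.   -1.   -1.  ]
0.62 [ 0.1   0.01  0.01  0.04  0.03  0.02  0.02  0.02  0.02  0.5   0.5   0.45
 -1.   -1.   -1.  ]
0.7 [ 0.12  0.04  0.04  0.04  0.04  0.03  0.02  0.02  0.02  0.51  0.5   0.47
  0.3  -1.   -1.  ]
0.78 [ 0.22  0.04  0.04  0.36  0.32  0.31  0.3   0.28  0.26  0.49  0.5   0.49
  0.3  -1.   -1.  ]
0.86 [ 0.22  0.07  0.07  0.41  0.41  0.41  0.41  0.41  0.41  0.41  0.41  0.48
  0.26 -1.   -1.  ]
```

View pics/scene0.png

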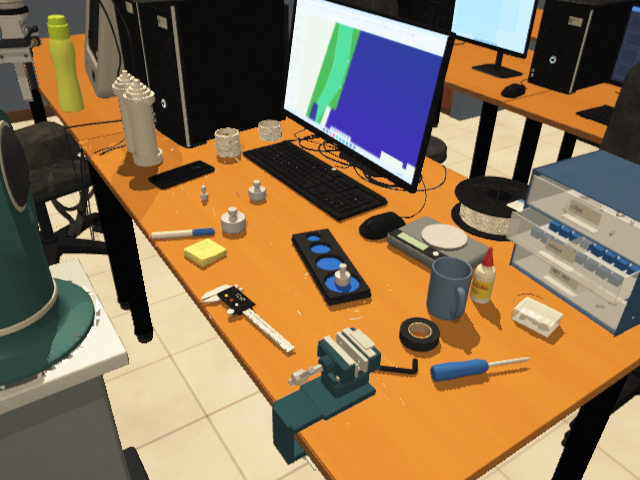

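The scene view shows the layout: a tall PC tower and two white bottles on the left side, then the phone and the weights. The block is centred near (330,265), with the mug at (450,288) and the tape at (420,333) to its right. I'll check the tower clearance.

Run:
```python
from h import *
f=np.load('top0.npz');P=cloud('top',f['d']).reshape(-1,3);P=P[f['d'].reshape(-1)>0]
for lo,hi in((.08,.3),(.3,.6)):
  for x in np.arange(.3,.85,.05):
    q=P[(P[:,2]>lo)&(P[:,2]<hi)&(abs(P[:,0]-x-.025)<.025)&(P[:,1]>.1)&(P[:,1]<.8)]
    print(lo,round(x,2),len(q),np.percentile(q[:,1],[0,2,20]).round(3) if len(q) else '')
f=np.load('scene0.npz');P=cloud('scene',f['d']).reshape(-1,3);P=P[f['d'].reshape(-1)>0]
q=P[(P[:,2]>.1)&(P[:,2]<.5)&(P[:,1]>.2)&(P[:,1]<.6)&(P[:,0]>.35)&(P[:,0]<.9)]
print(len(q),np.percentile(q,[1,10,50,90,99],axis=0).round(3))
```

```text
0.08 0.3 0 
0.08 0.35 148 [0.51  0.514 0.528]
0.08 0.4 1780 [0.497 0.499 0.512]
0.08 0.45 349 [0.503 0.506 0.521]
0.08 0.5 844 [0.532 0.534 0.542]
0.08 0.55 917 [0.534 0.536 0.538]
0.08 0.6 804 [0.54  0.541 0.543]
0.08 0.65 636 [0.545 0.547 0.549]
0.08 0.7 971 [0.55  0.551 0.553]
0.08 0.75 425 [0.556 0.557 0.558]
0.08 0.8 5022 [0.1   0.107 0.173]
0.3 0.3 0 
0.3 0.35 0 
0.3 0.4 0 
0.3 0.45 658 [0.403 0.404 0.406]
0.3 0.5 330 [0.403 0.403 0.405]
0.3 0.55 1473 [0.397 0.398 0.401]
0.3 0.6 233 [0.393 0.399 0.502]
0.3 0.65 1508 [0.39  0.392 0.397]
0.3 0.7 800 [0.386 0.387 0.404]
0.3 0.75 1133 [0.384 0.385 0.39 ]
0.3 0.8 58 [0.483 0.483 0.49 ]
22287 [[0.404 0.207 0.103]
 [0.533 0.271 0.131]
 [0.773 0.54  0.248]
 [0.873 0.567 0.363]
 [0.882 0.59  0.397]]
```

```bash
cat >> h.py <<'E'
def Rdown(jaw): # tool pointing down, tool y at angle jaw (deg)
    a=np.radians(jaw);y=np.array([np.cos(a),np.sin(a),0]);z=np.array([0,0,-1.]);return np.column_stack([np.cross(y,z),y,z])
def plan(wps,start=None,jaw0=None,step=.028):
    s=arm.observe();p=np.array(s['eef_pos']) if start is None else np.array(start)
    Rc=R.from_quat(s['orientation']) if jaw0 is None else R.from_matrix(Rdown(jaw0))
    rows=[]
    for (t,jaw) in wps:
        Rt=R.from_matrix(Rdown(jaw));t=np.array(t)
        for _ in range(80):
            d=t-p;rv=(Rc.inv()*Rt).as_rotvec();L=np.linalg.norm(d);A=np.degrees(np.linalg.norm(rv))
            n=int(max(np.ceil(L/step),np.ceil(A/4)))
            if n==0 or (L<3e-4 and A<.15):break
            sh=Rc.inv().apply(d/n)/.03; tr=np.degrees(rv/n)/4
            row=np.clip(np.r_[sh,tr].round(2),-1,1);rows.append(row)
            p=p+Rc.apply(row[:3]*.03);Rc=Rc*R.from_rotvec(np.radians(row[3:]*4))
    for k in range(0,len(rows),5): print('['+','.join('['+','.join(f'{x:g}' for x in r+0.)+']' for r in rows[k:k+5])+']')
    print('end',p.round(4))
E
python3 -c "
from h import *
plan([((.27,.40,.205),30),((.466,.246,.15),-14.5)])"
```

```text
[[-0.41,-0.49,0,0,0,0.96],[-0.44,-0.46,0,0,0,0.96],[-0.47,-0.43,0,0,0,0.96],[-0.5,-0.4,0,0,0,0.96],[-0.52,-0.36,0,0,0,0.96]]
[[-0.54,-0.33,0,0,0,0.96],[-0.56,-0.29,0,0,0,0.95],[-0.58,-0.25,0,0,0,0.96],[-0.6,-0.21,0,0,0,0.95],[-0.61,-0.17,0,-0.01,0,0.96]]
[[-0.63,-0.13,0,0,0.01,0.95],[-0.64,0.26,0.15,0,0,0.93],[-0.62,0.3,0.15,0,0,0.93],[-0.6,0.34,0.15,0,0,0.93],[-0.58,0.38,0.15,0,0,0.93]]
[[-0.56,0.41,0.15,0,0,0.93],[-0.53,0.45,0.16,0,0,0.93],[-0.5,0.48,0.15,0,0,0.92],[-0.47,0.51,0.16,0,0,0.93],[-0.43,0.54,0.15,0,0,0.92]]
[[-0.39,0.57,0.16,0,0,0.93],[-0.36,0.59,0.15,0,0,0.92],[-0.32,0.62,0.16,0,0,0.93]]
end [0.4661 0.246  0.1499]
```

Request:
carry_out([
  [-0.41,-0.49,0,0,0,0.96],
  [-0.44,-0.46,0,0,0,0.96],
  [-0.47,-0.43,0,0,0,0.96],
  [-0.5,-0.4,0,0,0,0.96],
  [-0.52,-0.36,0,0,0,0.96],
], gripper=60)

```text
time: 0.65
eef_pos: [0.2278, 0.5054, 0.2052]
orientation: [0.319, 0.948, -0.0, -0.0]
ft_force: [-0.1, 0.2, 0.5]
opening: 0.647
```

Request:
carry_out([
  [-0.54,-0.33,0,0,0,0.96],
  [-0.56,-0.29,0,0,0,0.95],
  [-0.58,-0.25,0,0,0,0.96],
  [-0.6,-0.21,0,0,0,0.95],
  [-0.61,-0.17,0,0,0,0.96],
])

```text
time: 1.15
eef_pos: [0.2631, 0.4173, 0.2053]
orientation: [0.472, 0.882, -0.0, 0.0]
ft_force: [0.5, 0.2, -0.3]
opening: 0.637
```

Request:
carry_out([
  [-0.63,-0.13,0,0,0,0.95],
  [-0.64,0.26,0.15,0,0,0.93],
  [-0.62,0.3,0.15,0,0,0.93],
  [-0.6,0.34,0.15,0,0,0.93],
  [-0.58,0.38,0.15,0,0,0.93],
])

```text
time: 1.65
eef_pos: [0.3372, 0.3483, 0.1868]
orientation: [0.61, 0.792, -0.0, 0.0]
ft_force: [0.6, -0.4, -0.8]
opening: 0.641
```

Request:
carry_out([
  [-0.56,0.41,0.15,0,0,0.93],
  [-0.53,0.45,0.16,0,0,0.93],
  [-0.5,0.48,0.15,0,0,0.92],
  [-0.47,0.51,0.16,0,0,0.93],
  [-0.43,0.54,0.15,0,0,0.92],
])

```text
time: 2.15
eef_pos: [0.4184, 0.2836, 0.1639]
orientation: [0.73, 0.684, -0.0, 0.0]
ft_force: [0.8, 1.3, 0.4]
opening: 0.641
```

Request:
carry_out([
  [-0.39,0.57,0.16,0,0,0.93],
  [-0.36,0.59,0.15,0,0,0.92],
  [-0.32,0.62,0.16,0,0,0.93],
  [0,0,0,0,0,0],
  [0,0,0,0,0,0],
])

```text
time: 2.65
eef_pos: [0.4665, 0.2458, 0.1499]
orientation: [0.791, 0.612, -0.0, 0.0]
ft_force: [-0.7, -0.5, -0.5]
opening: 0.637
```

Run:
```python
from h import *
s=arm.observe();i,d=arm.get_image('wrist');save('w1',i);np.savez('w1',i=i,d=d)
print(s['time'],s['eef_pos'],s['orientation'],s['joints'].round(2),s['opening'])
```

```text
2.65 [0.46652956 0.2457933  0.14990407] [ 7.91189515e-01  6.11570971e-01 -3.05239398e-04  7.40993487e-05] [-0.9   0.33  0.43  1.92 -0.17  0.93 -0.64] 0.6368330935073581
```

View pics/w1.png

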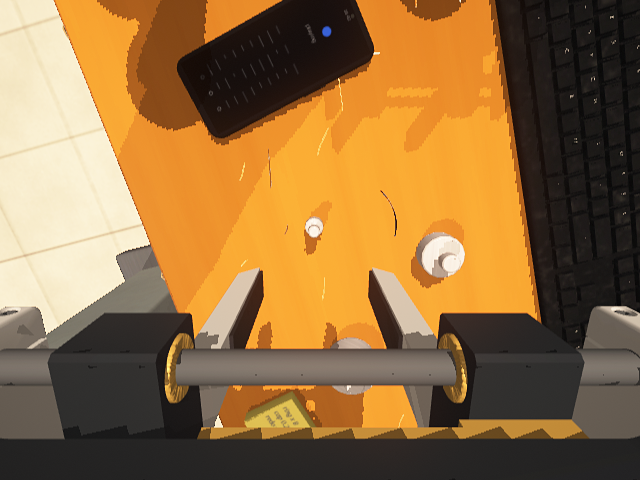

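The wrist view shows the smallest weight at (314,227) and the third at (442,255). The largest is half hidden behind the gripper bar at (350,365).

```bash
cat >> h.py <<'E'
def weight(f,s,u,v,r,top,base=0.,cam_='wrist',floor=.006,kd=None):
    """knob: pixels near (u,v) whose depth point lies at knob height; body ring below"""
    P=cloud(cam_,f['d'],s);V,U=np.mgrid[:480,:640];near=((U-u)**2+(V-v)**2<r*r)&(f['d']>0)
    k=near&(P[:,:,2]>base+top-.006)&(P[:,:,2]<base+top+.006)
    n,l,st,c=cv2.connectedComponentsWithStats(k.astype(np.uint8))
    j=1+np.argmax(st[1:,4]);q=P[l==j]
    e=cv2.minEnclosingCircle(np.argwhere(l==j)[:,::-1].astype(np.float32))
    print('knob px',st[j],c[j].round(1),'cloud med',np.median(q,0).round(4),'ext',np.ptp(q,0).round(4),
      'ray',ray(cam_,*e[0],base+top,s).round(4))
E
python3 - <<'E'
from h import *
f=np.load('w1.npz');s=arm.observe();P=cloud('wrist',f['d'],s)
print('desk z',np.median(P[200:260,250:290,2]))
hsv=cv2.cvtColor(f['i'],cv2.COLOR_RGB2HSV)
m=cv2.inRange(hsv,(0,0,90),(180,70,255))
n,l,st,c=cv2.connectedComponentsWithStats(m)
for j in range(1,n):
    if 100<st[j,4]<5000 and st[j,1]<300 and st[j,0]>250 : print(st[j],c[j].round(1))
weight(f,s,314,227,18,.036); weight(f,s,446,258,30,.044)
for u,v in((314,227),(314,222),(448,262),(440,245)): print(u,v,P[v,u].round(4))
save('w1c',cv2.resize(f['i'][190:300,270:500],None,fx=3.4,fy=3.4,interpolation=cv2.INTER_NEAREST))
E
```

```text
desk z -0.0006850859210364157
[305 217  18  20 262] [313.8 226.4]
[ 417  233   48   44 1486] [441.6 254.4]
[ 372  268   65   81 2048] [405.5 313.7]
knob px [308 225  12  12 116] [313.5 230.6] cloud med [0.4653 0.2518 0.0351] ext [0.0107 0.0101 0.0054] ray [0.4654 0.2522 0.036 ]
knob px [440 253  21  19 297] [450.1 262.2] cloud med [0.5765 0.1952 0.0432] ext [0.0169 0.0161 0.0074] ray [0.5761 0.1958 0.044 ]
314 227 [0.4666 0.2551 0.0356]
314 222 [0.4667 0.2556 0.0162]
448 262 [0.5747 0.1958 0.0431]
440 245 [0.576  0.2063 0.0245]
```

View pics/w1c.png

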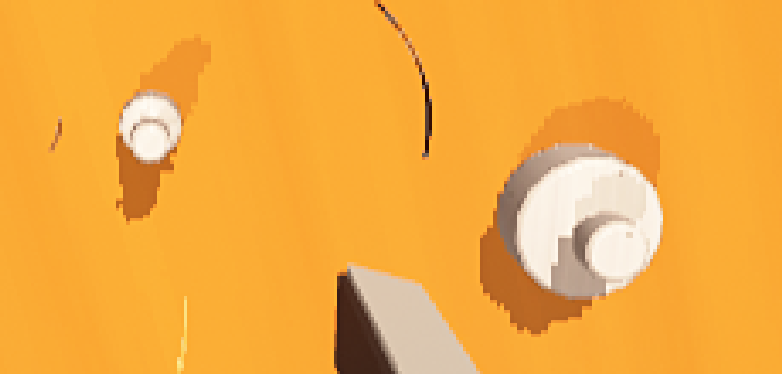

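Knob sizes (10.7 and 17 mm) and heights (35 and 43 mm) match the given figures, so I'll descend on the smallest.

```bash
python3 -c "
from h import *
plan([((.4655,.252,.06),-14.5),((.4655,.252,.0185),-14.5)])"
```

```text
[[0.04,-0.02,0.75,0,0,0],[0.05,-0.02,0.75,0,0,0],[0.04,-0.01,0.75,0,0,0],[0.05,-0.02,0.75,0,0,0],[0,0,0.69,0,0,0]]
[[0,0,0.7,0,0,0]]
end [0.4654 0.2521 0.0184]
```

Request:
carry_out([
  [0.04,-0.02,0.75,0,0,0],
  [0.05,-0.02,0.75,0,0,0],
  [0.04,-0.01,0.75,0,0,0],
  [0.05,-0.02,0.75,0,0,0],
  [0,0,0,0,0,0],
], gripper=28)

```text
time: 3.2
eef_pos: [0.4638, 0.252, 0.0582]
orientation: [0.79, 0.613, -0.002, -0.0]
ft_force: [-0.7, -0.2, 0.8]
opening: 0.302
```

Request:
carry_out([
  [0,0,0.35,0,0,0],
  [0,0,0.35,0,0,0],
  [0,0,0.35,0,0,0],
  [0,0,0.34,0,0,0],
  [0,0,0,0,0,0],
])

```text
time: 3.7
eef_pos: [0.4648, 0.2516, 0.0173]
orientation: [0.791, 0.612, -0.001, -0.0]
ft_force: [0.5, 0.1, 1.1]
opening: 0.302
```

Request:
carry_out([
  [0,0,0,0,0,0],
  [0,0,0,0,0,0],
  [0,0,0,0,0,0],
], gripper=15)

```text
time: 4.0
eef_pos: [0.4657, 0.2522, 0.019]
orientation: [0.791, 0.612, 0.0, 0.0]
ft_force: [-0.1, 0.9, 0.1]
opening: 0.159
```

Request:
carry_out([
  [0,0,0,0,0,0],
  [0,0,0,0,0,0],
  [0,0,0,0,0,0],
  [0,0,0,0,0,0],
], gripper=0)

```text
time: 4.4
eef_pos: [0.4656, 0.2521, 0.0188]
orientation: [0.791, 0.612, 0.0, 0.0]
ft_force: [0.3, -0.2, 3.7]
opening: 0.108
```

Run:
```python
from h import *
s=arm.observe();i,d=arm.get_image('wrist');save('w2',i)
print(s['eef_pos'],s['opening']*94)
d=np.array([-.251,-.968]);print(s['ft_force'])
```

```text
[0.4656209  0.25211054 0.01876124] 10.11714091384623
[ 0.33675784 -0.19990781  3.73551314]
```

View pics/w2.png

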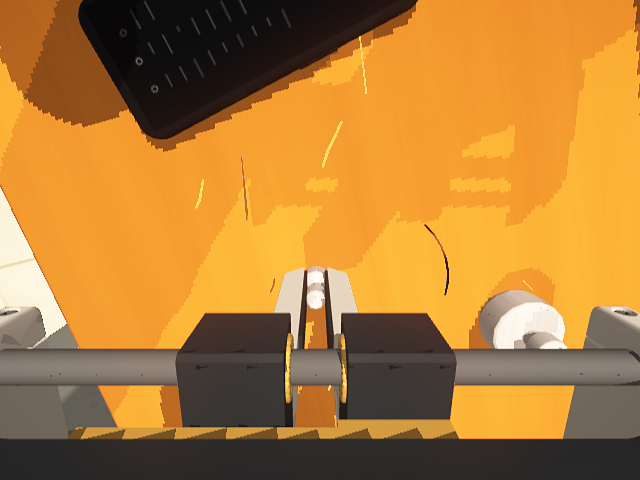

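The smallest weight is held by its knob at (316,290) between the fingers and stands upright. The third is untouched at (525,320).

```bash
python3 -c "
from h import *
plan([((.4656,.252,.09),-14.5),((.57,-.09,.15),-14.5)])"
```

```text
[[0,0,-0.79,0,0,0],[0,0,-0.79,0,0,0],[0,0,-0.8,0,0,0],[-0.78,0.48,-0.15,0,0,0],[-0.78,0.48,-0.15,0,0,0]]
[[-0.78,0.48,-0.15,0,0,0],[-0.78,0.48,-0.15,0,0,0],[-0.78,0.48,-0.16,0,0,0],[-0.78,0.48,-0.15,0,0,0],[-0.78,0.48,-0.16,0,0,0]]
[[-0.78,0.48,-0.15,0,0,0],[-0.79,0.48,-0.16,0,0,0],[-0.78,0.48,-0.15,0,0,0],[-0.79,0.48,-0.16,0,0,0],[-0.78,0.47,-0.15,0,0,0]]
[[-0.79,0.48,-0.16,0,0,0]]
end [ 0.5701 -0.0901  0.1501]
```

Request:
carry_out([
  [0,0,-0.4,0,0,0],
  [0,0,-0.99,0,0,0],
  [0,0,-0.99,0,0,0],
  [-0.4,0.24,-0.15,0,0,0],
  [-0.78,0.48,-0.15,0,0,0],
])

```text
time: 4.95
eef_pos: [0.4774, 0.2133, 0.1001]
orientation: [0.79, 0.613, 0.001, -0.0]
ft_force: [0.0, -0.3, 0.3]
opening: 0.103
```

Request:
carry_out([
  [-0.78,0.48,-0.15,0,0,0],
  [-0.78,0.48,-0.15,0,0,0],
  [-0.78,0.48,-0.16,0,0,0],
  [-0.78,0.48,-0.15,0,0,0],
  [-0.78,0.48,-0.16,0,0,0],
])

```text
time: 5.45
eef_pos: [0.5178, 0.0794, 0.1224]
orientation: [0.791, 0.612, -0.0, -0.0]
ft_force: [-0.2, 0.7, 0.4]
opening: 0.107
```

Request:
carry_out([
  [-0.78,0.48,-0.15,0,0,0],
  [-0.79,0.48,-0.16,0,0,0],
  [-0.78,0.48,-0.15,0,0,0],
  [-0.79,0.48,-0.16,0,0,0],
  [-0.78,0.47,-0.15,0,0,0],
])

```text
time: 5.95
eef_pos: [0.5577, -0.0525, 0.1455]
orientation: [0.791, 0.612, -0.0, -0.0]
ft_force: [0.1, 0.6, -0.3]
opening: 0.104
```

Request:
carry_out([
  [-0.79,0.48,-0.16,0,0,0],
  [-0.4,0.24,0,0,0,0],
  [0,0,0,0,0,0],
  [0,0,0,0,0,0],
])

```text
time: 6.35
eef_pos: [0.5694, -0.09, 0.1496]
orientation: [0.791, 0.612, -0.0, -0.0]
ft_force: [-0.9, 2.0, -0.2]
opening: 0.105
```

Run:
```python
from h import *
s=arm.observe();i,d=arm.get_image('wrist');save('w3',i);np.savez('w3',i=i,d=d)
print(s['eef_pos'],s['opening']*94,s['ft_force'])
hsv=cv2.cvtColor(i,cv2.COLOR_RGB2HSV)
m=cv2.inRange(hsv,(100,120,60),(130,255,255))
n,l,st,c=cv2.connectedComponentsWithStats(m)
for k in range(1,n):
    if st[k,4]>80:
        e=cv2.fitEllipse(max(cv2.findContours((l==k).astype(np.uint8),0,1)[0],key=len))
        print('blue',st[k],'c',c[k].round(1),'ell',np.round(e[0],1),np.round(e[1],1),ray('wrist',*e[0],.012,s).round(4),ray('wrist',*c[k],.012,s).round(4))
```

```text
[ 0.5694113  -0.09002599  0.14955344] 9.880166536953313 [-0.89382512  2.02349485 -0.17224635]
blue [ 39  55  62  25 965] c [69.2 67.1] ell [68.7 67. ] [16.7 73.9] [0.4001 0.1024 0.012 ] [0.4004 0.1023 0.012 ]
blue [301 176  31  32 768] c [315.9 191.6] ell [315.9 191.6] [30.1 30.7] [ 0.5786 -0.0537  0.012 ] [ 0.5786 -0.0537  0.012 ]
blue [ 295  216   43   41 1359] c [315.9 235.7] ell [315.9 235.7] [39.9 41.6] [ 0.568  -0.0949  0.012 ] [ 0.568  -0.0949  0.012 ]
blue [307 305  18   8  83] c [315.6 309.6] ell [315.5 308. ] [ 8.6 17.9] [ 0.5485 -0.1687  0.012 ] [ 0.5482 -0.1704  0.012 ]
blue [305 321  22  19 246] c [314.7 327.9] ell [314.5 328.9] [16.  23.8] [ 0.5415 -0.1914  0.012 ] [ 0.5421 -0.1903  0.012 ]
```

View pics/w3.png

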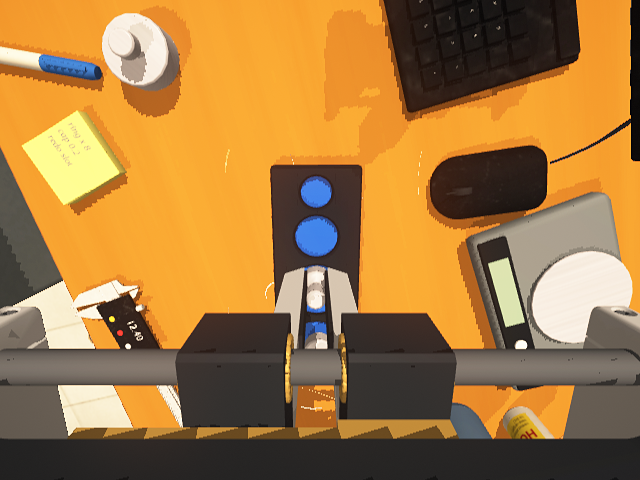

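The wrist view shows pockets 1 and 2 at (316,192) and (316,236), 42.5 mm apart as specified. The held weight hangs straight at (316,285), and the largest is at (137,50).

Run:
```python
from h import *
f=np.load('w3.npz');s=arm.observe()
weight(f,s,122,42,30,.049)
plan([((.5786,-.0537,.08),-14.5),((.5786,-.0537,.0315),-14.5)])
```

```text
knob px [108  28  30  30 677] [122.3  42.4] cloud med [0.4673 0.0944 0.0481] ext [0.0197 0.0201 0.0071] ray [0.4678 0.094  0.049 ]
[[0.41,0,0.77,0,0,0],[0.41,0,0.78,-0.01,0,0.01],[0.41,0,0.77,0,0,0],[0,0,0.81,0,0,0],[0,0,0.81,0,0,0]]
end [ 0.5787 -0.0538  0.0315]
```

Request:
carry_out([
  [0.41,0,0.77,0,0,0],
  [0.41,0,0.78,0,0,0],
  [0.41,0,0.77,0,0,0],
  [0,0,0,0,0,0],
  [0,0,0,0,0,0],
])

```text
time: 6.9
eef_pos: [0.5789, -0.0546, 0.0808]
orientation: [0.79, 0.613, -0.0, -0.0]
ft_force: [0.6, -0.4, -0.8]
opening: 0.108
```

Request:
carry_out([
  [0,0,0.4,0,0,0],
  [0,0,0.4,0,0,0],
  [0,0,0.4,0,0,0],
  [0,0,0.42,0,0,0],
  [0,0,0,0,0,0],
])

```text
time: 7.4
eef_pos: [0.5782, -0.0552, 0.03]
orientation: [0.791, 0.612, -0.001, -0.001]
ft_force: [-0.4, -0.9, 0.0]
opening: 0.1
```

Request:
carry_out([
  [0,0,0,0,0,0],
  [0,0,0,0,0,0],
])

```text
time: 7.6
eef_pos: [0.5792, -0.0552, 0.032]
orientation: [0.791, 0.612, 0.0, 0.0]
ft_force: [-0.0, 0.5, -0.3]
opening: 0.104
```

Request:
carry_out([
  [0,0,0,0,0,0],
  [0,0,0,0,0,0],
  [0,0,0,0,0,0],
  [0,0,0,0,0,0],
], gripper=26)

```text
time: 8.0
eef_pos: [0.5791, -0.055, 0.0319]
orientation: [0.791, 0.612, 0.0, 0.0]
ft_force: [0.5, -0.5, -0.2]
opening: 0.277
```

Request:
carry_out([
  [0,0,-0.5,0,0,0],
  [0,0,-1,0,0,0],
  [0,0,-1,0,0,0],
  [-0.3,0,-1,0,0,0],
  [-0.9,0,-0.4,0,0,0],
])

```text
time: 8.5
eef_pos: [0.5716, -0.0884, 0.1525]
orientation: [0.79, 0.613, 0.002, 0.001]
ft_force: [-0.1, -0.4, -0.7]
opening: 0.277
```

Request:
carry_out([
  [-0.9,0,0,0,0,0],
  [-0.9,0,0,0,0,0],
  [-0.9,0,0,0,0,0],
  [0,0,0,0,0,0],
  [0,0,0,0,0,0],
], gripper=60)

```text
time: 9.0
eef_pos: [0.5498, -0.1687, 0.1497]
orientation: [0.791, 0.612, 0.0, 0.0]
ft_force: [0.4, 0.5, 0.3]
opening: 0.632
```

Run:
```python
from h import *
s=arm.observe();i,d=arm.get_image('wrist');save('w4',i);np.savez('w4',i=i,d=d)
print(s['eef_pos'],s['opening']*94,s['ft_force'])
```

```text
[ 0.54980004 -0.1686606   0.14968136] 59.41550580129911 [0.38717778 0.4624656  0.33757851]
```

View pics/w4.png

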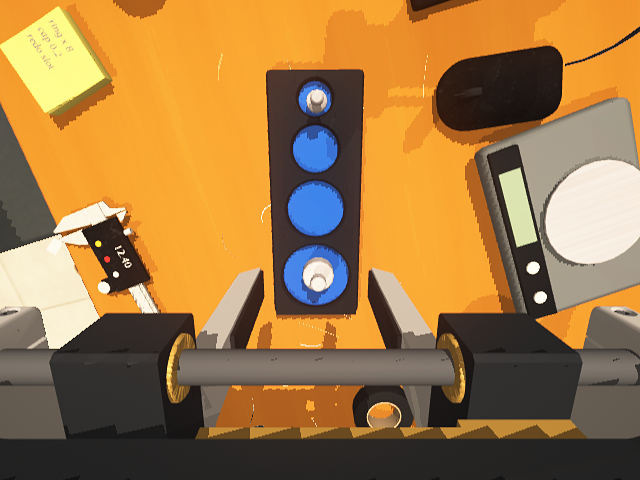

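The smallest weight stands in pocket 1 at (316,98). Pockets 2 and 3 are free at (316,149) and (316,208), and the second weight stands in pocket 4 at (319,275).

Run:
```python
from h import *
f=np.load('w4.npz');s=arm.observe();i=f['i']
weight(f,s,318,283,16,.052);weight(f,s,316,100,18,.048)
hsv=cv2.cvtColor(i,cv2.COLOR_RGB2HSV)
m=cv2.inRange(hsv,(100,120,60),(130,255,255))
cs=cv2.findContours(m,cv2.RETR_EXTERNAL,cv2.CHAIN_APPROX_NONE)[0]
for c in cs:
    if cv2.contourArea(c)>300:
        e=cv2.fitEllipse(c);print(np.round(e[0],1),np.round(e[1],1),ray('wrist',*e[0],.012,s).round(4))
```

```text
knob px [311 275  15  16 197] [318.  282.8] cloud med [ 0.5422 -0.2051  0.0508] ext [0.0132 0.0134 0.0068] ray [ 0.5424 -0.2047  0.052 ]
knob px [310  89  14  16 164] [316.3  96.2] cloud med [ 0.5792 -0.0563  0.0467] ext [0.0106 0.0106 0.0071] ray [ 0.579  -0.0565  0.048 ]
[315.5 274.4] [59.7 64. ] [ 0.5385 -0.2111  0.012 ]
[315.2 207.9] [54.8 55. ] [ 0.555  -0.1463  0.012 ]
[314.9 148.5] [44.2 46.8] [ 0.5684 -0.0936  0.012 ]
[314.6  98.3] [32.2 34.4] [ 0.5788 -0.0524  0.012 ]
```

Run:
```python
from h import *
plan([((.5423,-.205,.08),-14.5),((.5423,-.205,.0345),-14.5)])
plan([((.5423,-.205,.085),-14.5),((.5682,-.0945,.085),-14.5),((.5682,-.0945,.035),-14.5)],start=(.5423,-.205,.0345),jaw0=-14.5)
```

```text
[[-0.42,0.02,0.77,0,0,0],[-0.42,0.02,0.77,0,0,0],[-0.43,0.02,0.77,0.01,0,0],[0,0,0.76,0,0,0],[0,0,0.76,0,0,0]]
end [ 0.5423 -0.2051  0.0345]
[[0,0,-0.84,0,0,0],[0,0,-0.84,0,0,0],[0.76,-0.02,0,0,0,0],[0.76,-0.02,0,0,0,0],[0.75,-0.02,0,0,0,0]]
[[0.76,-0.01,0,0,0,0],[0.75,-0.02,0,0,0,0],[0,0,0.83,0,0,0],[0,0,0.83,0,0,0]]
end [ 0.5681 -0.0945  0.0351]
```

Request:
carry_out([
  [-0.42,0.02,0.77,0,0,0],
  [-0.42,0.02,0.77,0,0,0],
  [-0.43,0.02,0.77,0,0,0],
  [0,0,0,0,0,0],
  [0,0,0,0,0,0],
], gripper=32)

```text
time: 9.55
eef_pos: [0.5424, -0.2048, 0.0801]
orientation: [0.791, 0.612, -0.0, -0.0]
ft_force: [0.1, 0.3, -0.0]
opening: 0.345
```

Request:
carry_out([
  [0,0,0.38,0,0,0],
  [0,0,0.38,0,0,0],
  [0,0,0.38,0,0,0],
  [0,0,0.38,0,0,0],
  [0,0,0,0,0,0],
])

```text
time: 10.05
eef_pos: [0.5411, -0.2053, 0.0322]
orientation: [0.791, 0.612, -0.001, -0.001]
ft_force: [0.2, 0.2, 0.3]
opening: 0.342
```

Request:
carry_out([
  [0,0,0,0,0,0],
  [0,0,0,0,0,0],
  [0,0,0,0,0,0],
], gripper=18)

```text
time: 10.35
eef_pos: [0.5422, -0.2058, 0.0343]
orientation: [0.791, 0.612, 0.0, 0.0]
ft_force: [-0.4, -0.1, -0.0]
opening: 0.196
```

Request:
carry_out([
  [0,0,0,0,0,0],
  [0,0,0,0,0,0],
  [0,0,0,0,0,0],
  [0,0,0,0,0,0],
], gripper=0)

```text
time: 10.75
eef_pos: [0.5422, -0.2057, 0.0342]
orientation: [0.791, 0.612, 0.0, 0.0]
ft_force: [-2.0, 1.1, 6.3]
opening: 0.137
```

Request:
carry_out([
  [0,0,-0.42,0,0,0],
  [0,0,-0.84,0,0,0],
  [0,0,-0.42,0,0,0],
  [0,0,0,0,0,0],
  [0,0,0,0,0,0],
])

```text
time: 11.25
eef_pos: [0.5419, -0.2054, 0.0841]
orientation: [0.791, 0.612, 0.0, 0.0]
ft_force: [0.4, -0.0, -1.6]
opening: 0.138
```

Request:
carry_out([
  [0.4,-0.02,0,0,0,0],
  [0.76,-0.02,0,0,0,0],
  [0.76,-0.02,0,0,0,0],
  [0.75,-0.02,0,0,0,0],
  [0.75,-0.01,0,0,0,0],
])

```text
time: 11.75
eef_pos: [0.5648, -0.1037, 0.0834]
orientation: [0.791, 0.612, -0.0, -0.001]
ft_force: [0.7, 0.1, -0.4]
opening: 0.137
```

Request:
carry_out([
  [0.36,0,0,0,0,0],
  [0,0,0,0,0,0],
  [0,0,0,0,0,0],
  [0,0,0,0,0,0],
])

```text
time: 12.15
eef_pos: [0.5674, -0.0965, 0.0842]
orientation: [0.791, 0.612, -0.0, 0.0]
ft_force: [0.1, -0.4, -1.4]
opening: 0.138
```

Request:
carry_out([
  [0,0,0.5,0,0,0],
  [0,0,0.5,0,0,0],
  [0,0,0.4,0,0,0],
  [0,0,0.15,0,0,0],
  [0,0,0.08,0,0,0],
])

```text
time: 12.65
eef_pos: [0.5674, -0.0954, 0.0345]
orientation: [0.791, 0.612, -0.001, -0.0]
ft_force: [0.9, 0.2, -0.3]
opening: 0.138
```

Request:
carry_out([
  [0,0,0,0,0,0],
  [0,0,0,0,0,0],
])

```text
time: 12.85
eef_pos: [0.568, -0.0952, 0.0357]
orientation: [0.791, 0.612, 0.0, 0.0]
ft_force: [0.2, -1.1, -0.4]
opening: 0.135
```

Request:
carry_out([
  [0,0,0.03,0,0,0],
  [0,0,0,0,0,0],
  [0,0,0,0,0,0],
  [0,0,0,0,0,0],
  [0,0,0,0,0,0],
], gripper=30)

```text
time: 13.35
eef_pos: [0.5678, -0.0952, 0.0346]
orientation: [0.791, 0.612, 0.0, 0.0]
ft_force: [-0.6, -0.4, -0.1]
opening: 0.322
```

Request:
carry_out([
  [0,0,-0.5,0,0,0],
  [0,0,-1,0,0,0],
  [0,0,-1,0,0,0],
  [0,0,-0.5,0,0,0],
  [0,0,0,0,0,0],
])

```text
time: 13.85
eef_pos: [0.5689, -0.0953, 0.127]
orientation: [0.791, 0.612, 0.001, 0.001]
ft_force: [0.5, 0.9, -0.5]
opening: 0.323
```

Run:
```python
from h import *
s=arm.observe();i,d=arm.get_image('wrist');np.savez('w5',i=i,d=d);f=dict(i=i,d=d)
print(s['eef_pos'])
K,W=cam('wrist',s);M=np.linalg.inv(W)
for n,p,t in(('1',(.579,-.0565,.048),.048),('2',(.568,-.095,.052),.052)):
    c=M[:3,:3]@p+M[:3,3];u,v=(K@c/c[2])[:2];print(n,u.round(),v.round())
    weight(f,s,u,v,22,t)
plan([((.5763,.188,.13),-14.5)])
```

```text
[ 0.56890426 -0.09529527  0.12698184]
1 316.0 197.0
knob px [310 190  14  14 157] [316.  196.5] cloud med [ 0.5793 -0.0564  0.0469] ext [0.0102 0.0106 0.0071] ray [ 0.5793 -0.0563  0.048 ]
2 314.0 249.0
knob px [306 241  17  18 248] [314.1 249.4] cloud med [ 0.5674 -0.0957  0.051 ] ext [0.0136 0.014  0.0074] ray [ 0.5675 -0.0956  0.052 ]
[[0.84,-0.19,-0.01,0,0,0],[0.84,-0.19,-0.01,0,0,0],[0.84,-0.19,-0.01,0,0,0],[0.84,-0.19,-0.02,0,0,0],[0.83,-0.19,-0.01,0,0,0]]
[[0.84,-0.19,-0.02,0,0,0],[0.83,-0.19,-0.01,0,0,0],[0.84,-0.19,-0.02,0.01,0,0],[0.83,-0.19,-0.01,0,0,0],[0.84,-0.19,-0.02,0.01,0,0]]
[[0.83,-0.2,-0.01,0,-0.01,0]]
end [0.5762 0.1879 0.1299]
```

Both weights are seated, with knob tops at about 48 and 52 mm. Next is the third.

Request:
carry_out([
  [0.84,-0.19,0,0,0,0],
  [0.84,-0.19,0,0,0,0],
  [0.84,-0.19,0,0,0,0],
  [0.84,-0.19,0,0,0,0],
  [0.83,-0.19,0,0,0,0],
], gripper=60)

```text
time: 14.4
eef_pos: [0.5709, 0.0347, 0.1232]
orientation: [0.791, 0.612, -0.001, -0.0]
ft_force: [0.2, -0.4, 0.7]
opening: 0.634
```

Request:
carry_out([
  [0.84,-0.19,0,0,0,0],
  [0.83,-0.19,0,0,0,0],
  [0.84,-0.19,0,0,0,0],
  [0.83,-0.19,0,0,0,0],
  [0.84,-0.19,0,0,0,0],
])

```text
time: 14.9
eef_pos: [0.5747, 0.1631, 0.1231]
orientation: [0.791, 0.612, -0.001, -0.0]
ft_force: [0.5, -0.2, -0.7]
opening: 0.641
```

Request:
carry_out([
  [0.83,-0.2,0,0,0,0],
  [0,0,0,0,0,0],
  [0,0,0,0,0,0],
])

```text
time: 15.2
eef_pos: [0.5752, 0.1877, 0.1233]
orientation: [0.79, 0.613, -0.001, -0.0]
ft_force: [-0.2, -1.1, -0.3]
opening: 0.641
```

Run:
```python
from h import *
s=arm.observe();i,d=arm.get_image('wrist');np.savez('w6',i=i,d=d);f=dict(i=i,d=d)
print(s['eef_pos'])
K,W=cam('wrist',s);M=np.linalg.inv(W);p=(.5763,.1955,.044)
c=M[:3,:3]@p+M[:3,3];u,v=(K@c/c[2])[:2];print(u.round(),v.round())
weight(f,s,u,v,30,.044)
plan([((.5763,.1955,.06),-14.5),((.5763,.1955,.0265),-14.5)])
```

```text
[0.57524339 0.18774518 0.12326721]
315.0 237.0
knob px [307 228  21  22 356] [317.3 238.8] cloud med [0.5777 0.1938 0.0431] ext [0.0167 0.017  0.0069] ray [0.5778 0.1941 0.044 ]
[[0.09,-0.01,0.71,0,0.01,0],[0.1,-0.02,0.7,-0.01,0,0],[0.09,-0.01,0.71,0,0.01,-0.01],[0,0,0.56,0,0,0],[0,0,0.56,0,0,0]]
end [0.5764 0.1954 0.0264]
```

Request:
carry_out([
  [0.08,0.01,0.7,0,0,0],
  [0.08,0.01,0.7,0,0,0],
  [0.06,0.01,0.7,0,0,0],
  [0,0,0,0,0,0],
  [0,0,0,0,0,0],
], gripper=34)

```text
time: 15.75
eef_pos: [0.5785, 0.1929, 0.0617]
orientation: [0.791, 0.612, -0.0, 0.0]
ft_force: [0.8, -0.7, 0.6]
opening: 0.361
```

Request:
carry_out([
  [0,0,0.35,0,0,0],
  [0,0,0.35,0,0,0],
  [0,0,0.25,0,0,0],
  [0,0,0.15,0,0,0],
  [0,0,0,0,0,0],
])

```text
time: 16.25
eef_pos: [0.5781, 0.1937, 0.0277]
orientation: [0.791, 0.612, -0.001, -0.0]
ft_force: [0.4, -1.5, -1.0]
opening: 0.362
```

Request:
carry_out([
  [0,0,0,0,0,0],
  [0,0,0,0,0,0],
  [0,0,0,0,0,0],
], gripper=21)

```text
time: 16.55
eef_pos: [0.5786, 0.194, 0.0288]
orientation: [0.791, 0.612, 0.0, 0.0]
ft_force: [0.2, 0.4, 0.1]
opening: 0.229
```

Request:
carry_out([
  [0,0,0,0,0,0],
  [0,0,0,0,0,0],
  [0,0,0,0,0,0],
  [0,0,0,0,0,0],
], gripper=0)

```text
time: 16.95
eef_pos: [0.5785, 0.194, 0.0286]
orientation: [0.791, 0.612, 0.0, 0.0]
ft_force: [-1.7, -0.1, 4.7]
opening: 0.169
```

Run:
```python
from h import *
p=arm.observe()['eef_pos'];print(p)
plan([((p[0],p[1],.105),-14.5),((.5547,-.1472,.105),-14.5)])
plan([((.5547,-.1472,p[2]+.0125),-14.5)],start=(.5547,-.1472,.105),jaw0=-14.5)
```

```text
[0.57846907 0.19402737 0.02863028]
[[0,0,-0.85,0,0,0],[0,0,-0.85,0,0,0],[0,0,-0.85,0,0,0],[-0.86,0.16,0,0,0,0],[-0.86,0.16,0,0,0,0]]
[[-0.86,0.16,0,0,0,0],[-0.86,0.16,0,0,0,0],[-0.86,0.16,0,0,0,0],[-0.86,0.16,0,0,0,0],[-0.86,0.16,0,0,0,0]]
[[-0.87,0.16,0,0,0,0],[-0.86,0.16,0,0,0,0],[-0.87,0.16,0,0,0,0],[-0.86,0.16,0,0,0,0],[-0.87,0.16,0,0,0,0]]
[[-0.86,0.16,0,0,0,0]]
end [ 0.5547 -0.1472  0.1051]
[[0,0,0.71,0,0,0],[0,0,0.71,0,0,0],[0,0,0.71,0,0,0]]
end [ 0.5547 -0.1472  0.0411]
```

Request:
carry_out([
  [0,0,-0.4,0,0,0],
  [0,0,-0.85,0,0,0],
  [0,0,-0.85,0,0,0],
  [0,0,-0.45,0,0,0],
  [-0.4,0.07,0,0,0,0],
])

```text
time: 17.45
eef_pos: [0.5782, 0.1833, 0.1067]
orientation: [0.79, 0.613, 0.002, 0.0]
ft_force: [0.8, 0.0, -3.7]
opening: 0.171
```

Request:
carry_out([
  [-0.86,0.16,0,0,0,0],
  [-0.86,0.16,0,0,0,0],
  [-0.86,0.16,0,0,0,0],
  [-0.86,0.16,0,0,0,0],
  [-0.86,0.16,0,0,0,0],
])

```text
time: 17.95
eef_pos: [0.5673, 0.0488, 0.1038]
orientation: [0.791, 0.612, -0.001, -0.0]
ft_force: [0.5, -0.5, -2.2]
opening: 0.172
```

Request:
carry_out([
  [-0.87,0.16,0,0,0,0],
  [-0.86,0.16,0,0,0,0],
  [-0.87,0.16,0,0,0,0],
  [-0.86,0.16,0,0,0,0],
  [-0.87,0.16,0,0,0,0],
])

```text
time: 18.45
eef_pos: [0.5578, -0.0827, 0.1038]
orientation: [0.791, 0.612, -0.001, -0.0]
ft_force: [-0.0, -0.9, -2.5]
opening: 0.168
```

Request:
carry_out([
  [-0.86,0.16,0,0,0,0],
  [-0.87,0.16,0,0,0,0],
  [-0.47,0.09,0,0,0,0],
  [0,0,0,0,0,0],
  [0,0,0,0,0,0],
])

```text
time: 18.95
eef_pos: [0.5541, -0.1474, 0.1044]
orientation: [0.791, 0.612, -0.0, -0.0]
ft_force: [0.1, 0.5, -2.5]
opening: 0.168
```

Run:
```python
from h import *
s=arm.observe();i,d=arm.get_image('wrist');save('w7',i)
print(s['eef_pos'])
plan([((.5547,-.1472,.042),-14.5)])
```

```text
[ 0.55410722 -0.14736384  0.10440728]
[[0,0.01,0.69,0,0,0],[-0.01,0,0.7,-0.01,0,0.01],[0,0.01,0.69,0,0,0]]
end [ 0.5548 -0.1472  0.0421]
```

View pics/w7.png

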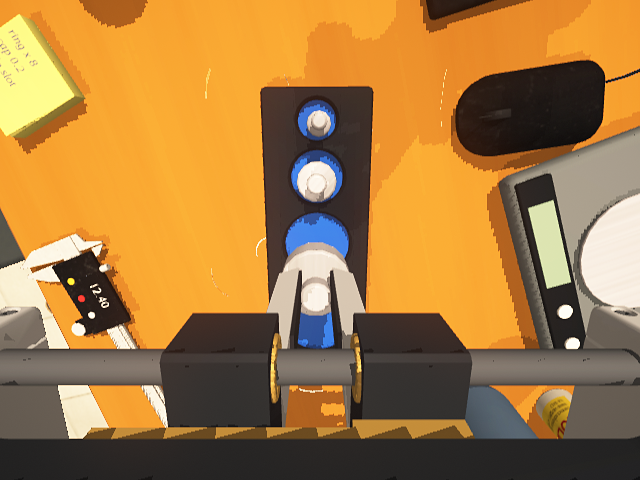

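The first two weights stand in pockets 1 and 2 at (318,120) and (316,180). The third hangs upright over pocket 3 at (316,290).

Request:
carry_out([
  [0,0.02,0.6,0,0,0],
  [0,0,0.6,0,0,0],
  [0,0,0.5,0,0,0],
  [0,0,0.25,0,0,0],
  [0,0,0.13,0,0,0],
])

```text
time: 19.5
eef_pos: [0.5549, -0.1475, 0.0419]
orientation: [0.791, 0.612, -0.0, -0.0]
ft_force: [0.2, 0.3, -1.9]
opening: 0.171
```

Request:
carry_out([
  [0,0,0,0,0,0],
  [0,0,0,0,0,0],
])

```text
time: 19.7
eef_pos: [0.5554, -0.1481, 0.0431]
orientation: [0.791, 0.612, 0.0, 0.0]
ft_force: [-0.8, -0.0, -2.3]
opening: 0.173
```

Request:
carry_out([
  [0,0,0.07,0,0,0],
  [0,0,0,0,0,0],
  [0,0,0,0,0,0],
])

```text
time: 20.0
eef_pos: [0.5552, -0.148, 0.0407]
orientation: [0.791, 0.612, 0.0, 0.0]
ft_force: [0.4, 0.2, -2.5]
opening: 0.174
```

Request:
carry_out([
  [0,0,0,0,0,0],
  [0,0,0,0,0,0],
  [0,0,0,0,0,0],
  [0,0,0,0,0,0],
], gripper=34)

```text
time: 20.4
eef_pos: [0.5551, -0.148, 0.0406]
orientation: [0.791, 0.612, 0.0, 0.0]
ft_force: [0.7, 0.9, -0.5]
opening: 0.361
```

Request:
carry_out([
  [0,0,-0.5,0,0,0],
  [0,0,-1,0,0,0],
  [0,0,-1,0,0,0],
  [0,0,-0.5,0,0,0],
  [0,0,0,0,0,0],
])

```text
time: 20.9
eef_pos: [0.5562, -0.1482, 0.133]
orientation: [0.791, 0.612, 0.001, 0.001]
ft_force: [0.6, -0.3, -0.7]
opening: 0.361
```

Run:
```python
from h import *
s=arm.observe();i,d=arm.get_image('wrist');f=dict(i=i,d=d)
print(s['eef_pos'])
K,W=cam('wrist',s);M=np.linalg.inv(W)
for p in((.579,-.0565,.048),(.568,-.095,.052),(.555,-.148,.056)):
    c=M[:3,:3]@p+M[:3,3];u,v=(K@c/c[2])[:2]
    weight(f,s,u,v,22,p[2])
plan([((.4675,.087,.13),-14.5)])
```

```text
[ 0.55617811 -0.14821629  0.13300363]
knob px [308 116  15  16 176] [314.8 123.4] cloud med [ 0.5792 -0.0571  0.0471] ext [0.0105 0.0107 0.0068] ray [ 0.5792 -0.0572  0.048 ]
knob px [304 171  18  18 260] [312.9 179.5] cloud med [ 0.5674 -0.0965  0.0512] ext [0.0134 0.0135 0.0073] ray [ 0.5674 -0.0963  0.052 ]
knob px [304 238  21  21 356] [313.8 248. ] cloud med [ 0.5546 -0.1481  0.0552] ext [0.0167 0.017  0.0074] ray [ 0.5548 -0.1479  0.056 ]
[[0.76,-0.53,0,0,0,0],[0.76,-0.53,0.01,0,0,0],[0.76,-0.53,0,0,0,0],[0.76,-0.53,0.01,0,0,0],[0.76,-0.54,0,0,0,0]]
[[0.76,-0.53,0.01,0.01,0,0],[0.76,-0.54,0,0,0,0],[0.76,-0.53,0.01,0.01,0,0],[0.38,-0.27,0,0,0,0],[0.39,-0.27,0,0,-0.01,0]]
end [0.4674 0.0871 0.1301]
```

The third is seated, with its knob top at 56 mm. Now the largest.

Request:
carry_out([
  [0.76,-0.53,0,0,0,0],
  [0.76,-0.53,0,0,0,0],
  [0.76,-0.53,0,0,0,0],
  [0.76,-0.53,0,0,0,0],
  [0.76,-0.54,0,0,0,0],
], gripper=60)

```text
time: 21.45
eef_pos: [0.5051, -0.0166, 0.1294]
orientation: [0.791, 0.612, -0.001, -0.0]
ft_force: [-0.5, -0.6, 0.5]
opening: 0.636
```

Request:
carry_out([
  [0.76,-0.53,0,0,0,0],
  [0.76,-0.54,0,0,0,0],
  [0.76,-0.53,0,0,0,0],
  [0.38,-0.27,0,0,0,0],
  [0.39,-0.27,0,0,0,0],
])

```text
time: 21.95
eef_pos: [0.466, 0.0878, 0.1295]
orientation: [0.79, 0.613, -0.001, -0.0]
ft_force: [-0.2, -1.1, -0.0]
opening: 0.637
```

Request:
carry_out([
  [0,0,0,0,0,0],
  [0,0,0,0,0,0],
])

```text
time: 22.15
eef_pos: [0.4669, 0.0866, 0.1299]
orientation: [0.791, 0.612, -0.001, -0.0]
ft_force: [-0.6, -0.0, -0.3]
opening: 0.637
```

Run:
```python
from h import *
s=arm.observe();i,d=arm.get_image('wrist');f=dict(i=i,d=d)
print(s['eef_pos'])
K,W=cam('wrist',s);M=np.linalg.inv(W);p=(.4675,.0942,.049)
c=M[:3,:3]@p+M[:3,3];u,v=(K@c/c[2])[:2];print(u,v)
weight(f,s,u,v,30,.049)
```

```text
[0.46686858 0.0865957  0.12991425]
314.4520689253906 237.30765419351482
knob px [300 223  25  25 481] [312.3 235.3] cloud med [0.4663 0.096  0.0482] ext [0.0196 0.0195 0.0072] ray [0.4663 0.0963 0.049 ]
```

Request:
carry_out([
  [0.1,-0.03,0.7,0,0,0],
  [0.1,-0.03,0.7,0,0,0],
  [0.1,-0.04,0.7,0,0,0],
  [0,0,0,0,0,0],
  [0,0,0,0,0,0],
], gripper=37)

```text
time: 22.7
eef_pos: [0.4666, 0.0955, 0.0677]
orientation: [0.791, 0.612, -0.0, 0.0]
ft_force: [0.7, -0.2, 0.3]
opening: 0.394
```

Request:
carry_out([
  [0,0,0.35,0,0,0],
  [0,0,0.35,0,0,0],
  [0,0,0.25,0,0,0],
  [0,0,0.2,0,0,0],
  [0,0,0,0,0,0],
])

```text
time: 23.2
eef_pos: [0.4661, 0.0963, 0.0322]
orientation: [0.791, 0.612, -0.001, -0.0]
ft_force: [-0.1, -0.1, -0.1]
opening: 0.395
```

Request:
carry_out([
  [0,0,0,0,0,0],
  [0,0,0,0,0,0],
  [0,0,0,0,0,0],
], gripper=24)

```text
time: 23.5
eef_pos: [0.4666, 0.0966, 0.0332]
orientation: [0.791, 0.612, 0.0, 0.0]
ft_force: [-0.1, -0.5, -0.1]
opening: 0.254
```

Request:
carry_out([
  [0,0,0,0,0,0],
  [0,0,0,0,0,0],
  [0,0,0,0,0,0],
  [0,0,0,0,0,0],
], gripper=0)

```text
time: 23.9
eef_pos: [0.4668, 0.0965, 0.0332]
orientation: [0.791, 0.612, 0.0, 0.0]
ft_force: [2.1, -0.4, 3.6]
opening: 0.202
```

Run:
```python
from h import *
p=arm.observe()['eef_pos'];print(p)
plan([((p[0],p[1],.11),-14.5),((.5382,-.2115,.11),-14.5)])
```

```text
[0.46676413 0.09653627 0.03316967]
[[0,0,-0.85,0,0,0],[0,0,-0.86,0,0,0],[0,0,-0.85,0.01,0,0],[-0.78,0.41,0,0,0,0],[-0.78,0.41,0,0,0,0]]
[[-0.78,0.41,0,0,0,0],[-0.78,0.41,0,0,0,0],[-0.78,0.4,0,0,0,0],[-0.78,0.41,0,0,0,0],[-0.78,0.4,0,0,0,0]]
[[-0.78,0.41,0,0,0,0],[-0.78,0.4,0,0,0,0],[-0.77,0.41,0,0,0,0],[-0.78,0.4,0,0,0,0],[-0.77,0.41,0,0,0,0]]
end [ 0.5383 -0.2114  0.1099]
```

Request:
carry_out([
  [0,0,-0.4,0,0,0],
  [0,0,-0.85,0,0,0],
  [0,0,-0.85,0,0,0],
  [0,0,-0.46,0,0,0],
  [-0.4,0.2,0,0,0,0],
])

```text
time: 24.4
eef_pos: [0.4695, 0.0848, 0.1119]
orientation: [0.79, 0.613, 0.001, -0.0]
ft_force: [-0.5, -0.8, -6.2]
opening: 0.201
```

Request:
carry_out([
  [-0.78,0.41,0,0,0,0],
  [-0.78,0.41,0,0,0,0],
  [-0.78,0.4,0,0,0,0],
  [-0.78,0.41,0,0,0,0],
  [-0.78,0.4,0,0,0,0],
])

```text
time: 24.9
eef_pos: [0.4984, -0.0462, 0.1102]
orientation: [0.791, 0.612, -0.0, -0.0]
ft_force: [0.2, 0.5, -5.5]
opening: 0.205
```

Request:
carry_out([
  [-0.78,0.41,0,0,0,0],
  [-0.78,0.4,0,0,0,0],
  [-0.77,0.41,0,0,0,0],
  [-0.78,0.4,0,0,0,0],
  [-0.77,0.41,0,0,0,0],
])

```text
time: 25.4
eef_pos: [0.5282, -0.1739, 0.1101]
orientation: [0.791, 0.612, -0.0, -0.0]
ft_force: [-0.1, -0.3, -5.1]
opening: 0.201
```

Request:
carry_out([
  [-0.78,0.41,0,0,0,0],
  [-0.38,0.21,0,0,0,0],
  [0,0,0,0,0,0],
  [0,0,0,0,0,0],
  [0,0,0,0,0,0],
])

```text
time: 25.9
eef_pos: [0.5379, -0.2102, 0.1098]
orientation: [0.79, 0.613, 0.0, -0.0]
ft_force: [-0.6, 1.2, -5.1]
opening: 0.204
```

Run:
```python
from h import *
s=arm.observe();i,d=arm.get_image('wrist');save('w8',i)
print(s['eef_pos'],s['ft_force'])
plan([((.5382,-.2115,.0462),-14.5)])
```

```text
[ 0.53786393 -0.21017514  0.1097838 ] [-0.57169846  1.20352311 -5.08472353]
[[-0.01,0.01,0.71,0,0,0.01],[-0.02,0,0.71,0,0,0],[-0.01,0.01,0.7,-0.01,-0.01,0.01]]
end [ 0.5382 -0.2115  0.0462]
```

View pics/w8.png

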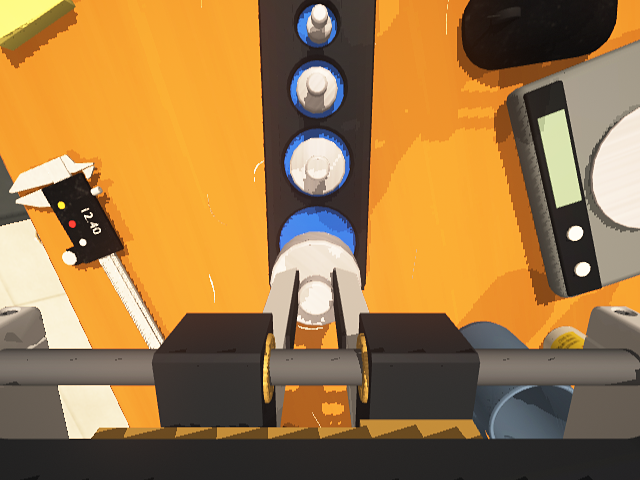

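Three weights stand in pockets 1 to 3, at (318,20), (317,88) and (317,162). The largest hangs upright over pocket 4 at (316,295), and the mug rim at (525,410) lies below the gripper body's level.

Request:
carry_out([
  [-0.02,0.01,0.6,0,0,0],
  [-0.02,0.01,0.6,0,0,0],
  [0,0,0.5,0,0,0],
  [0,0,0.25,0,0,0],
  [0,0,0.15,0,0,0],
])

```text
time: 26.45
eef_pos: [0.5381, -0.2124, 0.0462]
orientation: [0.791, 0.612, -0.0, -0.0]
ft_force: [-0.2, -0.1, -6.2]
opening: 0.203
```

Request:
carry_out([
  [0,0,0,0,0,0],
  [0,0,0,0,0,0],
])

```text
time: 26.65
eef_pos: [0.5386, -0.2129, 0.0473]
orientation: [0.791, 0.612, 0.0, 0.0]
ft_force: [1.0, -0.2, -5.2]
opening: 0.201
```

Request:
carry_out([
  [0,0,0.06,0,0,0],
  [0,0,0,0,0,0],
  [0,0,0,0,0,0],
])

```text
time: 26.95
eef_pos: [0.5385, -0.2128, 0.0452]
orientation: [0.791, 0.612, 0.0, 0.0]
ft_force: [0.6, -1.2, -4.5]
opening: 0.203
```

Request:
carry_out([
  [0,0,0,0,0,0],
  [0,0,0,0,0,0],
  [0,0,0,0,0,0],
  [0,0,0,0,0,0],
], gripper=37)

```text
time: 27.35
eef_pos: [0.5384, -0.2128, 0.0452]
orientation: [0.791, 0.612, 0.0, 0.0]
ft_force: [-1.0, -0.2, -0.0]
opening: 0.393
```

Request:
carry_out([
  [0,0,-0.5,0,0,0],
  [0,0,-1,0,0,0],
  [0,0,-1,0,0,0],
  [0,0,-1,0,0,0],
  [0,0,0,0,0,0],
])

```text
time: 27.85
eef_pos: [0.54, -0.2137, 0.1547]
orientation: [0.791, 0.612, 0.002, 0.002]
ft_force: [0.7, -0.2, 0.0]
opening: 0.393
```

Request:
carry_out([
  [0,0,0,0,0,0],
  [0,0,0,0,0,0],
  [0,0,0,0,0,0],
], gripper=60)

```text
time: 28.15
eef_pos: [0.5379, -0.2126, 0.1493]
orientation: [0.791, 0.612, -0.0, -0.0]
ft_force: [0.7, 0.6, -0.2]
opening: 0.612
```

Run:
```python
from h import *
s=arm.observe();i,d=arm.get_image('wrist');f=dict(i=i,d=d);save('w9',i)
print(s['eef_pos'],s['time'])
K,W=cam('wrist',s);M=np.linalg.inv(W)
for p in((.579,-.0565,.048),(.568,-.095,.052),(.555,-.148,.056),(.5386,-.2129,.061)):
    c=M[:3,:3]@p+M[:3,3];u,v=(K@c/c[2])[:2]
    weight(f,s,u,v,22,p[2])
i,d=arm.get_image('top');a=np.load('top0.npz')
df=np.abs(i.astype(int)-a['i']).sum(2)
for n,(u,v) in dict(mug=(434,195),tape=(445,235)).items(): print(n,(df[v-15:v+16,u-15:u+16]>60).sum())
```

```text
[ 0.53785334 -0.21263757  0.14934231] 28.15
knob px [311  23  14  18 204] [317.6  31.3] cloud med [ 0.579  -0.0578  0.0467] ext [0.0106 0.011  0.0073] ray [ 0.5788 -0.0582  0.048 ]
knob px [307  80  18  20 280] [315.4  89.8] cloud med [ 0.5672 -0.0972  0.0511] ext [0.0133 0.0133 0.007 ] ray [ 0.5672 -0.0973  0.052 ]
knob px [306 151  21  22 361] [316.2 161.8] cloud med [ 0.5544 -0.1489  0.0552] ext [0.0165 0.0168 0.0058] ray [ 0.5544 -0.1488  0.056 ]
knob px [305 233  24  24 450] [316.4 244.4] cloud med [ 0.538  -0.2133  0.0602] ext [0.0198 0.0196 0.0071] ray [ 0.538 -0.213  0.061]
mug 597
tape 158
```

View pics/w9.png

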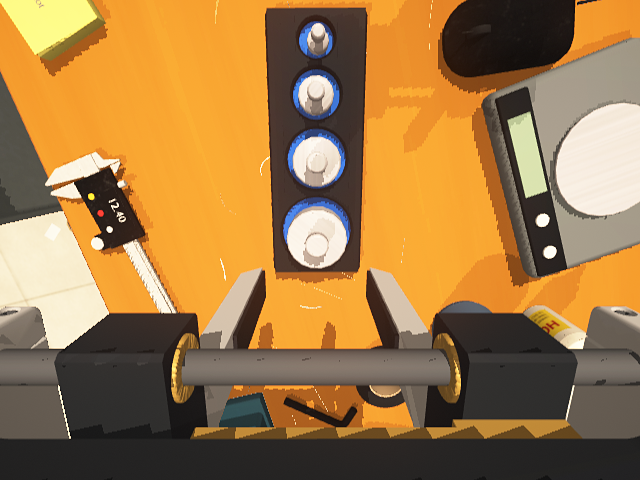

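All four stand in their own pockets, at (317,38), (316,95), (316,160) and (317,235). The mug and tape differences in the top view are probably the arm covering them, since no contact force was seen. Handing in.

```bash
python3 -c "
from h import *
print(arm.job_done(), arm.observe()['time'])"
```

```text
the job is handed in; nothing more can be done
the job is handed in; nothing more can be done
```

All four weights now stand in their own pockets in order of size. I picked each up by its knob and set them down in the order smallest, second, third, largest; the second came out of the largest pocket. The arm's clock read about 28 s when I handed in.

- **Seating:** the last wrist check showed all four upright. Knob tops measured 46.7, 51.1, 55.2 and 60.2 mm. Fully seated would be 48, 52, 56 and 61 mm, and the camera read about 1 mm low throughout.
- **Off-centre:** in that check the smallest read about 4 mm off the centre of its pocket along the row and the second about 3 mm. Both are within the 5.75 mm of play each side.
- **Mug and tape:** the before-and-after top-camera comparison showed changed pixels at both. I put this down to the arm and its shadow covering them, but did not view that picture to confirm it. No unexpected contact force showed in the readings after each move, and the tool never went near either below the mug's height.

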